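# Complete the weekly pill row

## Task

Two single-day boxes of the orange pill organiser stand loose on the lazy Susan. Slide one to each end of the five-day strip, without lifting them off the turntable, so that all seven boxes stand upright in one straight, square row with the ends closed up, and let go. Do not shift the small round glass jar.

Things in the scene. Friction and masses are not known exactly. Their poses are not given: they have to be found in the camera images.
- strip: five-day strip of the pill organiser: orange plastic block of five joined 34 mm square boxes, 34 mm (its x) by 170 mm (its y, along the row) by 32 mm high, fixed on the top of the white lazy Susan (440 mm across, does not turn in this task). Origin: centre of its underside, at the height of the turntable's top; z up. The two end faces are at y = +85 and -85 mm; a single box closed up to an end has its centre at y = +102 or -102 mm, x = 0.
- pod1_centre (a point): loose single-day box, orange plastic, 34 x 34 mm and 32 mm high (27 mm straight sides, then a lid set in by 2 mm), 40 g, standing upright on the turntable; this point is its centre, 16 mm above its underside, z up, x and y along its sides. Either box may go to either end, any side forward. One loose box stands on the +y side of the turntable and the other on the -y side, each before or behind the strip.
- pod2_centre (a point): the second loose single-day box, the same as the first. (The longer orange case with rounded edges, 42 x 58 x 26 mm, is a soap case and not part of the organiser.)
- jar_centre (a point): small round glass jar with steel lid, 40 mm across and 42 mm high, loose on the turntable on the strip's +y side; the point is its centre, 21 mm above its underside
Things that resemble listed ones, but are neither listed nor needed, are in the scene too. What is shaped like the part that bears pod1_centre but green is not meant. Leave any green look-alike of the part that bears pod2_centre alone.

How it is judged:
By the outcome, as a careful person would: the job done as asked, in the order asked, and still so for the second after the job is handed in, with the robot touching nothing.
It also fails if it takes over 48 s, if anything falls off the work surface, if the arm or the gripper's body presses on something with over 40 N, if the wrist force passes 120 N, or if a joint passes its speed limit or range.

## Robot

A 6-joint arm with a two-finger parallel gripper is mounted at the origin on the work surface. World frame = base frame: x ahead of the robot, y to its left, z up, the work surface at z = 0. Lengths are in m, angles in rad, forces in N, time in s.
With the tool pointing down it reaches from about 0.35 to 0.975 m from the base axis. Payload 4.9 kg.
Tool frame: the origin (TCP) lies midway between the tips of the shut fingers; the grasp point (between the pads) lies 19 mm behind it; z points along the fingers, y is the direction in which the jaws open and shut (so a half turn about z gives the same grasp; the last joint's range is limited). The gripper opens to 85 mm and grips with 20 to 120 N. Pads are 22 mm wide; open, the fingers measure 114 mm over their backs; the gripper's body (76 mm by 85 mm) begins 54 mm behind the grasp point. The pads swing forward as they close: fully open they stand 13 mm farther back than shut.
Start: joints at [1.104, 0.053, 1.613, -0, 1.476, -0.119], TCP at [0.213, 0.588, 0.231] pointing down, gripper open.
Joint ranges: [-3.01, 3.01], [-1.01, 2.22], [0.06, 2.58], [-1.02, 4.17], [0.09, 2.62], [-3.14, 3.14]. Speed limits (rad/s): [2.57, 2.57, 3.14, 3.14, 3.14, 3.14].

## Interface

Orientations are given as a rotation vector (axis times angle).
In Python, from station import ctrl gives the robot as it stands.
- The arm moves only by the tool apply_moves, never from a script. Its argument "rows" is a list of rows, each a list of 6 numbers: the shift along the tool's x, y, z in cm, then the turn, a rotation vector about the tool's x, y, z in units of 5 degrees (1.0 is 5 degrees). In form: [[x, y, z, rx, ry, rz], ...]. A call has 1 to 20 rows; each row is the pose to reach, as a shift and turn from the pose measured when the call began, along the tool's axes at that moment; what a row does not reach only later rows make up. A row lasts 1/10 s, in which the tool goes at most 50 mm and 8.59 degrees, less where a joint would pass 70% of its speed; a pose out of reach is approached as far as the arm can. A call with a gripper value outside its range is refused whole. "grip" is the closure, from 0 (fully open) to 1 (shut), set as the call begins (left out, the last holds). The fingers move at their own pace and stop on an object; "squeeze" is the grip in N (left out, the last holds). Time passes only in rows, so rows that repeat a pose let the fingers close. It gives the time, the measured TCP pose, the force and the opening at its end, in the units of the state.
- ctrl.get_obs(): the state, without advancing time (a new reading comes with each control period).
- ctrl.get_image(name): name is "scene" or "top" or "wrist"; returns a dict with "color" (400x640x3 uint8, blue, green, red), "mtx" (3x3 intrinsics, pixels), "D" ([k1, k2, p1, p2, k3] as OpenCV has them; the pictures are not rectified), "rvec" (rotation vector, rad) and "tvec" (3), from world to camera coordinates, as OpenCV has them. Camera axes: x right, y down, z forward; pixel columns grow to the right and rows downward; lengths in m; the calibration is good to about 2 mm. A picture is of the moment at which its call begins. There is no depth.
- ctrl.finish_job(): hands the job in, once; it reports no verdict.
The state is a dict: "t": time; "q": joint angles; "dq": joint speeds; "effort": joint torques, N m; "tool_pos": TCP position; "tool_rot": TCP orientation; "contact_force": force on the tool from outside, world axes, zero at the start; "wrist_torque": the same for the moment, N m; "opening": finger opening in m.
Only numpy, scipy, OpenCV 4.12 (cv2) and the standard library are available. Lean on these libraries where they do the work, as an engineer would, in place of code of your own. Each camera call takes 0.05 s, during which the arm holds its last target.

## Working session

There is one attempt and no reset: what is moved stays moved. The work goes in short steps, Python scripts to look and compute and a tool call to move; the robot and the scene stay as the last step left them, time stands still between calls to the robot, and variables do not carry over. Pictures are saved under pics/ and viewed, and the job is handed in when it is done.

Besides the shell and the picture viewer there is one more tool, called as name(argument=value, ...) on one line, values as JSON. apply_moves: Moves the arm, as the interface text tells. Its arguments: {"type":"object","properties":{"rows":{"type":"array","items":{"type":"array","items":{"type":"number"}}},"grip":{"type":"number"},"squeeze":{"type":"number"}},"required":["rows"]}

```bash
ls; mkdir -p pics; python3 - <<'E'
from station import ctrl
import cv2,pickle
d={}
for n in ["scene","top","wrist"]:
    im=ctrl.get_image(n); d[n]=im; cv2.imwrite(f"pics/a_{n}.png",im["color"])
pickle.dump(d,open("a.pkl","wb"))
o=ctrl.get_obs(); print(o["t"],o["tool_pos"],o["tool_rot"],o["opening"])
E
```

```text
pics
0.15 [0.21281893 0.58713711 0.23033195] [-5.43545678e-01 -3.09371352e+00  2.40902881e-03] 0.08535131565189884
```

View pics/a_scene.png

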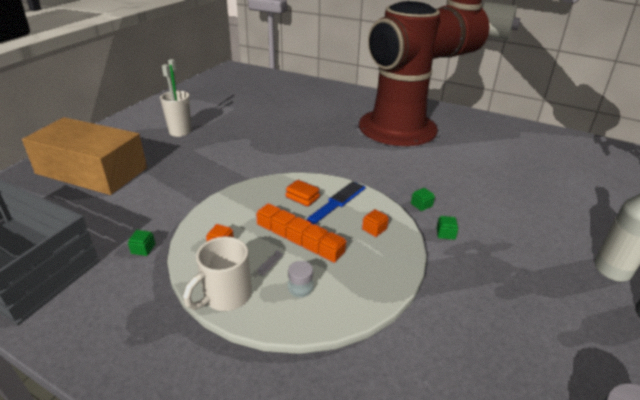

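View pics/a_top.png

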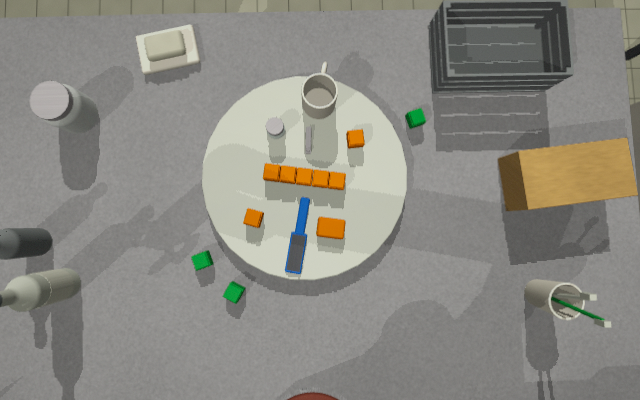

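View pics/a_wrist.png

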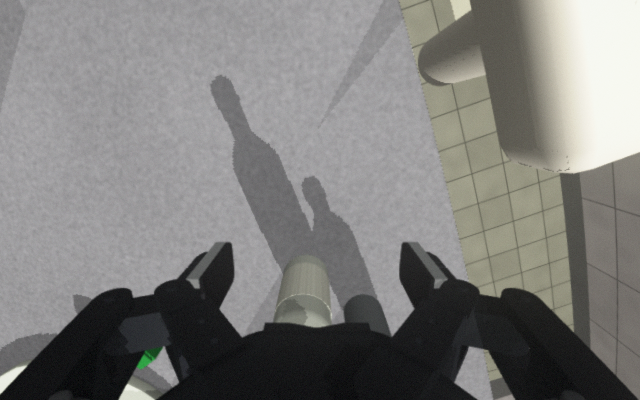

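```bash
cat > h.py <<'E'
import numpy as np,cv2,pickle
def ray(im,uv):
    uv=np.array(uv,float).reshape(-1,1,2)
    n=cv2.undistortPoints(uv,im["mtx"],im["D"]).reshape(-1,2)
    R=cv2.Rodrigues(np.array(im["rvec"],float))[0]; t=np.array(im["tvec"],float).reshape(3)
    return -R.T@t,(np.c_[n,np.ones(len(n))])@R
def at(im,uv,z):
    c,d=ray(im,uv); return c+d*((z-c[2])/d[:,2])[:,None]
def proj(im,p):
    return cv2.projectPoints(np.array(p,float).reshape(-1,3),np.array(im["rvec"],float),np.array(im["tvec"],float),im["mtx"],im["D"])[0].reshape(-1,2)
E
python3 - <<'E'
from h import *
d=pickle.load(open("a.pkl","rb"))
t=d["top"]["color"][65:285,195:415]; cv2.imwrite("pics/b_top.png",cv2.resize(t,(594,594),interpolation=cv2.INTER_CUBIC))
s=d["scene"]["color"][165:345,160:430]; cv2.imwrite("pics/b_scene.png",cv2.resize(s,(800,533),interpolation=cv2.INTER_CUBIC))
for n in d: print(n,ray(d[n],[[320,200]]))
for z in (0,.02,.04,.06): print(z,at(d["top"],[(203,176),(407,176),(305,75),(305,279)],z).round(3).tolist())
E
```

```text
scene (array([1.07038785, 0.28490602, 0.52714286]), array([[-0.73405635, -0.35171394, -0.58101395]]))
top (array([ 0.46173012, -0.00460395,  0.85050007]), array([[ 0.05902649, -0.03020434, -0.99799273]]))
wrist (array([0.1489031 , 0.61001466, 0.37336956]), array([[ 0.26176862, -0.08383435, -0.96159386]]))
0 [[0.572, 0.225, 0.0], [0.56, -0.225, 0.0], [0.795, -0.005, 0.0], [0.342, 0.007, 0.0]]
0.02 [[0.569, 0.22, 0.02], [0.558, -0.219, 0.02], [0.787, -0.005, 0.02], [0.345, 0.007, 0.02]]
0.04 [[0.567, 0.214, 0.04], [0.555, -0.214, 0.04], [0.779, -0.005, 0.04], [0.348, 0.007, 0.04]]
0.06 [[0.564, 0.209, 0.06], [0.553, -0.209, 0.06], [0.771, -0.005, 0.06], [0.35, 0.006, 0.06]]
```

View pics/b_top.png

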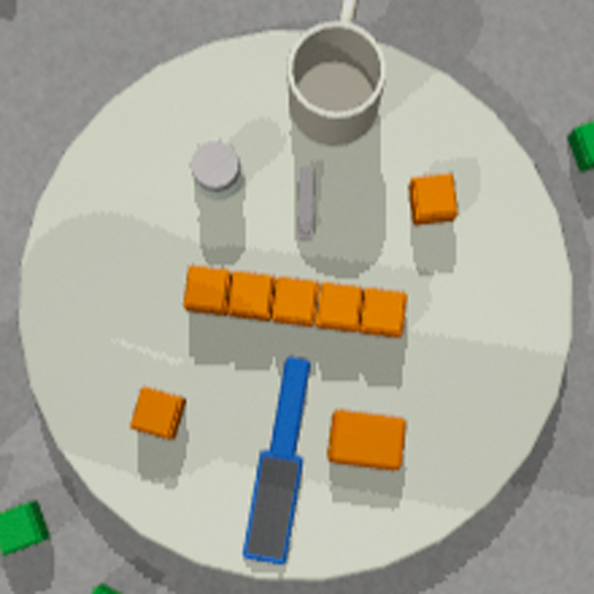

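View pics/b_scene.png

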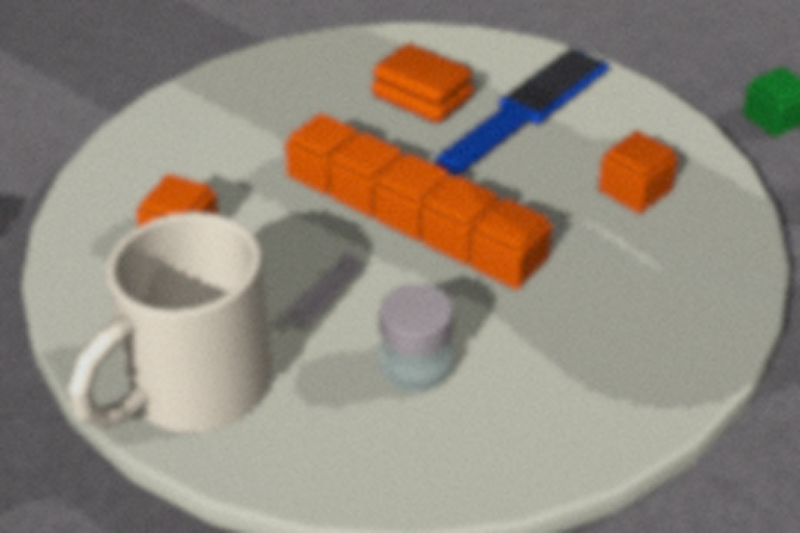

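```bash
cat >> h.py <<'E'
from scipy.optimize import minimize,least_squares
def omask(im):
    h=cv2.cvtColor(im["color"],cv2.COLOR_BGR2HSV)
    return ((h[...,0]<20)&(h[...,1]>150)&(h[...,2]>60))
def pts(x,y,yaw,z0,L=.034):
    P=[]
    for hx,hy,zz in ((.017,L/2,0),(.017,L/2,.027),(.015,L/2-.002,.032)):
        for a in(-1,1):
            for b in(-1,1): P.append((a*hx,b*hy,zz))
    P=np.array(P); c,s=np.cos(yaw),np.sin(yaw)
    return np.c_[x+c*P[:,0]-s*P[:,1],y+s*P[:,0]+c*P[:,1],z0+P[:,2]]
def rend(im,p,roi,S=8):
    u=proj(im,p); x0,y0,x1,y1=roi
    hull=cv2.convexHull(((u-[x0-.5,y0-.5])*S).astype(np.float32))
    m=np.zeros(((y1-y0)*S,(x1-x0)*S),np.uint8)
    cv2.fillPoly(m,[np.round(hull*16-8).astype(np.int32)],255,shift=4)
    return cv2.resize(m,(x1-x0,y1-y0),interpolation=cv2.INTER_AREA)/255.
def soft(im,roi):
    x0,y0,x1,y1=roi; return omask(im)[y0:y1,x0:x1].astype(float)
def fit(im,seed,L,z0,roi):
    M=soft(im,roi)
    f=lambda v:((rend(im,pts(v[0],v[1],v[2],z0,L),roi)-M)**2).sum()
    best=None
    for yw in ((seed[2]-.3,seed[2],seed[2]+.3)):
        s=np.array([seed[0],seed[1],yw])
        r=minimize(f,s,method="Nelder-Mead",options=dict(initial_simplex=np.vstack([s,s+[.01,0,0],s+[0,.01,0],s+[0,0,.15]]),xatol=1e-5,fatol=1e-4))
        r=minimize(f,r.x,method="Nelder-Mead",options=dict(initial_simplex=np.vstack([r.x,r.x+[.003,0,0],r.x+[0,.003,0],r.x+[0,0,.05]]),xatol=1e-5,fatol=1e-4))
        if best is None or r.fun<best.fun: best=r
    return best.x,best.fun
E
python3 - <<'E'
from h import *
d=pickle.load(open("a.pkl","rb")); T=d["top"];S=d["scene"]
for z0 in (.01,.015,.02,.025,.03):
    a=at(T,[(304.5,177)],z0+.025)[0]
    x,f=fit(T,(a[0],a[1],-.1),.17,z0,(255,155,355,197))
    x2,f2=fit(S,(x[0],x[1],-.1),.17,z0,(250,200,352,264))
    print(z0,x.round(4),round(f,1),x2.round(4),round(f2,1))
E
```

```text
0.01 [ 0.5618  0.003  -0.1547] 56.7 [ 0.5385 -0.0096 -0.1493] 124.8
0.015 [ 0.5615  0.0028 -0.1526] 60.0 [ 0.5437 -0.0069 -0.149 ] 123.7
0.02 [ 0.5608  0.0031 -0.1522] 67.8 [ 0.5488 -0.004  -0.1599] 144.5
0.025 [ 0.5601  0.003  -0.1519] 79.6 [ 0.5539 -0.0016 -0.1628] 183.4
0.03 [ 0.5593  0.003  -0.1483] 96.1 [ 5.586e-01  2.000e-04 -1.634e-01] 225.3
```

```bash
python3 - <<'E'
from h import *
d=pickle.load(open("a.pkl","rb")); T=d["top"];S=d["scene"]
# overlay rim + strip for z=.02,.03
out=[]
for im,roi in((T,(195,65,415,285)),(S,(160,165,430,345))):
    for z0,x in((.02,(.5608,.0031,-.152)),(.032,(.559,.003,-.15))):
        k=3; x0,y0,x1,y1=roi
        I=cv2.resize(im["color"][y0:y1,x0:x1],None,fx=k,fy=k,interpolation=cv2.INTER_CUBIC)
        a=np.linspace(0,6.283,200)
        C=np.c_[.563+.22*np.cos(a),.0+.22*np.sin(a),0*a+z0]
        cv2.polylines(I,[np.round((proj(im,C)-[x0,y0]+.5)*k).astype(int)],True,(255,0,0),1)
        h=cv2.convexHull(proj(im,pts(*x,z0,.17)).astype(np.float32)).reshape(-1,2)
        cv2.polylines(I,[np.round((h-[x0,y0]+.5)*k).astype(int)],True,(255,255,0),1)
        out.append(cv2.resize(I,(400,300)))
cv2.imwrite("pics/c.png",np.vstack([np.hstack(out[:2]),np.hstack(out[2:])]))
E
```

```text
(no output)
```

View pics/c.png

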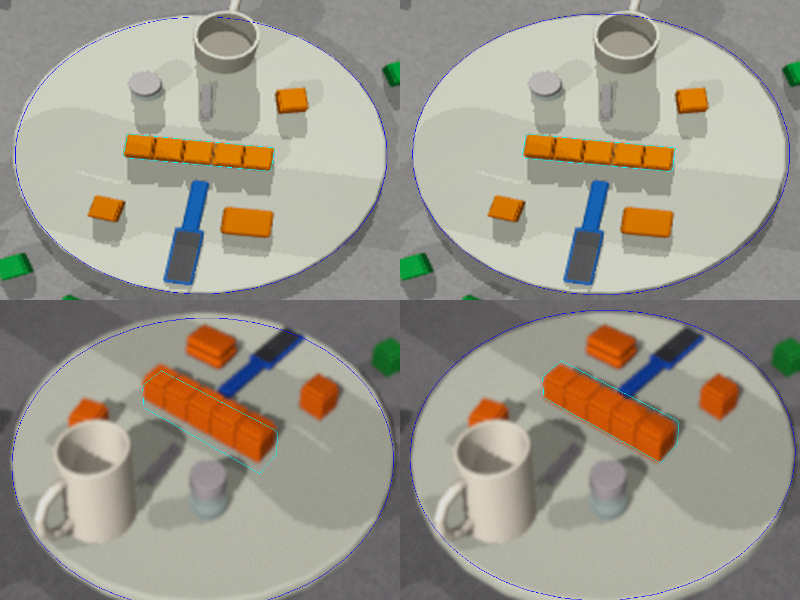

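```bash
python3 - <<'E'
from h import *
d=pickle.load(open("a.pkl","rb")); T=d["top"];S=d["scene"]
z0=.031
for n,L,r,y in(("strip",.17,(255,155,355,197),-.15),("A",.034,(238,202,270,235),-.2),("B",.034,(338,122,372,155),.1)):
    c=((r[0]+r[2])/2,(r[1]+r[3])/2); a=at(T,[c],z0+.025)[0]
    x,f=fit(T,(a[0],a[1],y),L,z0,r); print(n,x.round(4),f)
    if n!="B":
        r2={"strip":(250,200,352,264),"A":(355,203,397,242)}[n]
        x2,f2=fit(S,x,L,z0,r2); print("  scene",x2.round(4),f2)
print("jar",at(T,[(275,126)],z0+.042),"mugtop",at(T,[(319.5,93)],z0+.095),"mug bot", at(T,[(319.5,102)],z0+.0))
m=omask(T).astype(np.uint8); 
for c in cv2.findContours(m,0,1)[0]:
    if cv2.contourArea(c)>60: print(cv2.minAreaRect(c))
E
```

```text
strip [ 0.5592  0.0026 -0.1478] 98.36698193002691
  scene [ 0.5607  0.0018 -0.1706] 236.88123029603997
A [ 0.4766  0.1103 -0.2872] 27.57926951172626
  scene [ 0.4776  0.1096 -0.0558] 65.95378700499808
B [ 0.6371 -0.1063 -0.0332] 32.66216070742022
jar [[0.66086571 0.0588704  0.073     ]] mugtop [[ 0.70935277 -0.03165344  0.126     ]] mug bot [[ 0.72192854 -0.03461107  0.031     ]]
((312.0, 396.0), (6.0, 48.0), 90.0)
((330.4039306640625, 227.7205352783203), (27.556135177612305, 19.163738250732422), 7.594643592834473)
((253.12261962890625, 217.82078552246094), (17.170068740844727, 15.796462059020996), 15.945395469665527)
((303.8883972167969, 176.38023376464844), (81.75424194335938, 16.543672561645508), 7.224316120147705)
((355.0, 138.5), (17.0, 16.0), 90.0)
```

```bash
cat >> h.py <<'E'
from scipy.spatial.transform import Rotation as Rn
SX,SY,SA,Z0=.5592,.0026,-.15,.031
def s2w(x,y,s=None):
    X,Y,A=s or (SX,SY,SA); return X+np.cos(A)*x-np.sin(A)*y, Y+np.sin(A)*x+np.cos(A)*y
def w2s(x,y,s=None):
    X,Y,A=s or (SX,SY,SA); dx,dy=x-X,y-Y; return np.cos(A)*dx+np.sin(A)*dy,-np.sin(A)*dx+np.cos(A)*dy
def toolR(a): # tool y along world angle a, down
    y=np.array([np.cos(a),np.sin(a),0]);z=np.array([0,0,-1.]);return np.c_[np.cross(y,z),y,z]
def move(o,p,a):
    R0=Rn.from_rotvec(o["tool_rot"]).as_matrix()
    return (R0.T@(np.array(p)-o["tool_pos"])*100).round(2),(np.degrees(Rn.from_matrix(R0.T@toolR(a)).as_rotvec())/5).round(2)
E
python3 - <<'E'
from h import *
from station import ctrl
d=pickle.load(open("a.pkl","rb")); T=d["top"];W=d["wrist"]
print("bases",at(T,[(78,280),(50,242),(85,110),(60,100)],0).round(3).tolist())
for z in(.15,.2,.25): print(z,at(T,[(8,298),(5,243),(50,102)],z).round(3).tolist())
o=ctrl.get_obs()
R0=Rn.from_rotvec(o["tool_rot"]).as_matrix(); print(R0.round(3), proj(W,[o["tool_pos"]]))
p=s2w(-.05,.10); print(p,move(o,(*p,.19),SA), move(o,(*p,.30),SA))
E
```

```text
bases [[0.354, 0.495, 0.0], [0.437, 0.557, 0.0], [0.727, 0.486, 0.0], [0.751, 0.542, 0.0]]
0.15 [[0.345, 0.531, 0.15], [0.442, 0.539, 0.15], [0.697, 0.464, 0.15]]
0.2 [[0.353, 0.492, 0.2], [0.443, 0.5, 0.2], [0.68, 0.431, 0.2]]
0.25 [[0.362, 0.454, 0.25], [0.445, 0.461, 0.25], [0.663, 0.397, 0.25]]
[[-0.94   0.341 -0.001]
 [ 0.341  0.94  -0.001]
 [ 0.    -0.002 -1.   ]] [[317.60074442 246.73656257]]
(np.float64(0.5247052593505579), np.float64(0.10894901441728419)) (array([-45.62, -34.32,   4.08]), array([-2.000e-02,  1.000e-02,  1.573e+01])) (array([-45.62, -34.34,  -6.92]), array([-2.000e-02,  1.000e-02,  1.573e+01]))
```

apply_moves(rows=[[-9.4,-23.9,0,0,0,4],[-9.4,-23.9,0,0,0,4],[-9.4,-23.9,0,0,0,4],[-9.4,-23.9,0,0,0,4],[-9.4,-23.9,0,0,0,6],[-45.6,-34.3,4,0,0,15.7],[-45.6,-34.3,4,0,0,15.7],[-45.6,-34.3,4,0,0,15.7],[-45.6,-34.3,4,0,0,15.7],[-45.6,-34.3,4,0,0,15.7],[-45.6,-34.3,4,0,0,15.7],[-45.6,-34.3,4,0,0,15.7],[-45.6,-34.3,4,0,0,15.7],[-45.6,-34.3,4,0,0,15.7],[-45.6,-34.3,4,0,0,15.7],[-45.6,-34.3,4,0,0,15.7]])

```text
t: 1.75
tool_pos: [0.5238, 0.1099, 0.1907]
tool_rot: [2.378, 2.053, -0.003]
contact_force: [-0.7, -0.2, -0.5]
opening: 0.0855
```

```bash
cat > snap.py <<'E'
import sys
from h import *
from station import ctrl
tag=sys.argv[1]; d={}
for n in sys.argv[2:]:
    im=ctrl.get_image(n); d[n]=im; cv2.imwrite(f"pics/{tag}_{n}.png",im["color"])
d["o"]=o=ctrl.get_obs(); pickle.dump(d,open(tag+".pkl","wb"))
print(o["t"],o["tool_pos"].round(4),o["tool_rot"].round(4),o["q"].round(3),o["contact_force"].round(2))
E
python3 snap.py d wrist
```

```text
1.8 [0.5237 0.1101 0.1908] [ 2.3769e+00  2.0536e+00 -2.2000e-03] [ 6.900e-02 -1.340e-01  1.863e+00 -1.000e-03  1.414e+00  2.150e-01] [-1.23 -0.19 -0.68]
```

View pics/d_wrist.png

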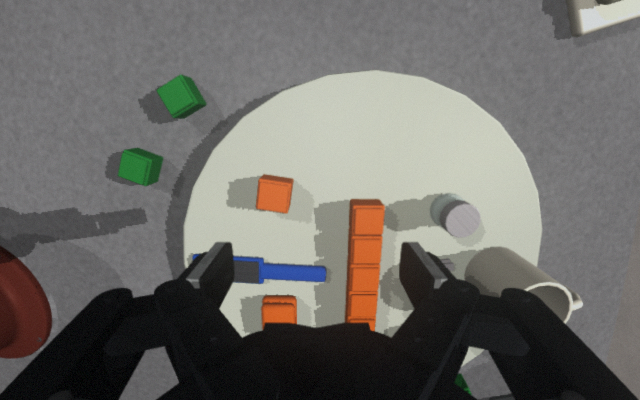

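```bash
python3 - <<'E'
from h import *
d=pickle.load(open("d.pkl","rb")); W=d["wrist"]
print(W["mtx"].round(1),ray(W,[[320,200]]),proj(W,[d["o"]["tool_pos"]]))
for z0 in(.025,.031,.035):
    x,f=fit(W,(.559,.0026,-.15),.17,z0,(338,190,392,316)); a,g=fit(W,(.4766,.1103,-.2),.034,z0,(248,168,302,222))
    print(z0,x.round(4),round(f,1),a.round(4),round(g,1),"A in strip",np.round(w2s(a[0],a[1],tuple(x)),4))
z0=.031
print("jar",w2s(*at(W,[(462,218)],z0+.042)[0][:2]))
E
```

```text
[[281.    0.  316.3]
 [  0.  281.  198.2]
 [  0.    0.    1. ]] (array([0.5338351 , 0.17685514, 0.33373333]), array([[-0.02902078, -0.27549741, -0.96097489]])) [[316.35655042 245.6659351 ]]
0.025 [ 0.5618 -0.0039 -0.1464] 186.1 [ 0.477   0.1068 -0.3483] 129.0 A in strip [-0.1     0.0971]
0.031 [ 0.561  -0.0022 -0.1391] 250.7 [ 0.478   0.1075 -0.3771] 177.4 A in strip [-0.0974  0.0971]
0.035 [ 0.5604 -0.0008 -0.1399] 304.3 [ 0.4788  0.109  -0.3847] 208.9 A in strip [-0.0961  0.0974]
jar (np.float64(0.09403529461456756), np.float64(0.07512116753277455))
```

```bash
python3 - <<'E'
from h import *
d=pickle.load(open("d.pkl","rb")); W=d["wrist"]
x0,y0,x1,y1=240,160,400,330;k=4
I=cv2.resize(W["color"][y0:y1,x0:x1],None,fx=k,fy=k,interpolation=cv2.INTER_NEAREST)
M=cv2.resize(omask(W)[y0:y1,x0:x1].astype(np.uint8),None,fx=k,fy=k,interpolation=cv2.INTER_NEAREST)
c=cv2.findContours(M,0,1)[0]; cv2.drawContours(I,c,-1,(255,0,0),1)
for p in(pts(.561,-.0022,-.139,.031,.17),pts(.478,.1075,-.2,.031)):
    u=np.round((proj(W,p)-[x0,y0]+.5)*k).astype(int)
    for q in(u[:4],u[4:8],u[8:]): cv2.polylines(I,[q[[0,1,3,2]]],True,(255,255,0),1)
cv2.imwrite("pics/e.png",I[:600])
E
```

```text
(no output)
```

View pics/e.png

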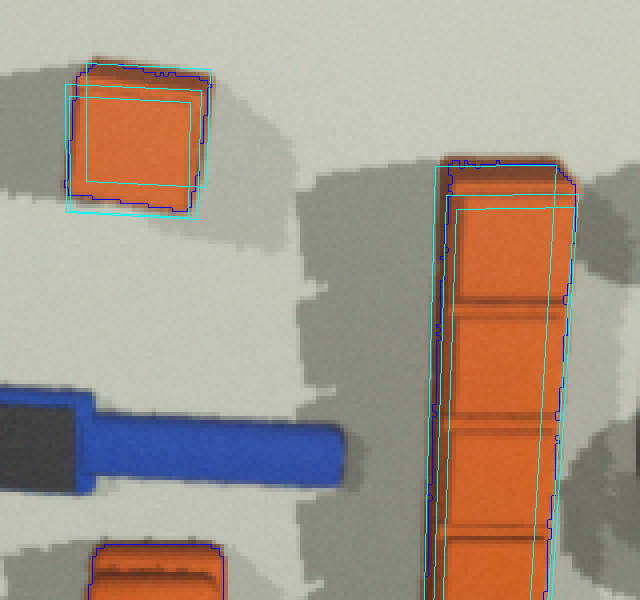

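```bash
python3 - <<'E'
import re
s=open("h.py").read()
s=s.replace("((h[...,0]<20)&(h[...,1]>150)&(h[...,2]>60))","(((h[...,0]<20)|(h[...,0]>175))&(h[...,1]>100)&(h[...,2]>25))")
open("h.py","w").write(s)
E
python3 - <<'E'
from h import *
d=pickle.load(open("d.pkl","rb")); W=d["wrist"]
T=pickle.load(open("a.pkl","rb"))["top"];S=pickle.load(open("a.pkl","rb"))["scene"]
for z0 in(.015,.02,.025,.03):
    x,f=fit(W,(.559,.0026,-.15),.17,z0,(338,190,392,316)); a,g=fit(W,(.4766,.1103,-.2),.034,z0,(248,168,302,222))
    print(z0,x.round(4),round(f,1),a.round(4),round(g,1),"A in strip",np.round(w2s(a[0],a[1],tuple(x)),4))
    for im,rs,ra,rb in((T,(255,155,355,197),(238,202,270,235),(338,122,372,155)),(S,(250,200,352,264),(355,203,397,242),None)):
        x,f=fit(im,(.559,.0026,-.15),.17,z0,rs); a,g=fit(im,(.4766,.1103,-.2),.034,z0,ra)
        print("   ",x.round(4),round(f,1),a.round(4),round(g,1),"A in strip",np.round(w2s(a[0],a[1],tuple(x)),4))
        if rb: b,g=fit(im,(.637,-.1063,-.03),.034,z0,rb);print("   B",b.round(4),round(g,1),np.round(w2s(b[0],b[1],tuple(x)),4))
E
```

```text
0.015 [ 0.5634 -0.0054 -0.1538] 52.4 [ 0.4752  0.105  -0.3003] 31.2 A in strip [-0.104   0.0955]
    [ 0.5618  0.0029 -0.1559] 33.2 [ 0.4772  0.1124 -0.3086] 7.6 A in strip [-0.1005  0.0951]
   B [ 0.6407 -0.1082  0.0868] 11.7 [ 0.0953 -0.0975]
    [ 0.5442 -0.0061 -0.1529] 155.1 [ 0.4584  0.1036 -0.283 ] 12.5 A in strip [-0.1014  0.0953]
0.02 [ 0.5627 -0.0037 -0.153 ] 30.9 [ 0.4762  0.1061 -0.3143] 37.2 A in strip [-0.1022  0.0954]
    [ 0.5612  0.0031 -0.1536] 33.6 [ 0.4773  0.1116 -0.3114] 8.8 A in strip [-0.0995  0.0945]
   B [ 0.6396 -0.1076  0.0778] 13.8 [ 0.0945 -0.0973]
    [ 0.5494 -0.0041 -0.1493] 128.2 [ 0.4647  0.1053 -0.2579] 17.2 A in strip [-0.1001  0.0956]
0.025 [ 0.5619 -0.0024 -0.1536] 33.8 [ 0.4772  0.1073 -0.3073] 55.1 A in strip [-0.1005  0.0955]
    [ 0.5605  0.0027 -0.1542] 38.3 [ 0.4771  0.111  -0.3102] 10.3 A in strip [-0.099   0.0942]
   B [ 0.6384 -0.107   0.0616] 16.7 [ 0.0938 -0.0965]
    [ 0.5545 -0.0014 -0.1527] 121.9 [ 0.4704  0.1072 -0.2513] 23.2 A in strip [-0.0996  0.0946]
0.03 [ 0.5611 -0.0009 -0.1534] 65.2 [ 0.4782  0.1082 -0.3156] 86.8 A in strip [-0.0986  0.0952]
    [ 0.5599  0.0028 -0.1548] 48.8 [ 0.477   0.1103 -0.3182] 12.2 A in strip [-0.0985  0.0935]
   B [ 0.6377 -0.1063  0.061 ] 19.6 [ 0.0938 -0.0958]
    [ 0.5598  0.0013 -0.1553] 137.4 [ 0.477   0.1092 -0.2065] 30.2 A in strip [-0.0984  0.0937]
```

```bash
python3 - <<'E'
from h import *
from station import ctrl
o=ctrl.get_obs(); print(move(o,(.4773,.109,.09),-.31))
E
```

```text
(array([-0.77, -4.57, 10.09]), array([-0.01,  0.02,  1.88]))
```

apply_moves(rows=[[-0.4,-2.3,4,0,0,1],[-0.8,-4.6,8,0,0,1.9],[-0.8,-4.6,10,0,0,1.9],[-0.8,-4.6,10,0,0,1.9],[-0.8,-4.6,10,0,0,1.9]], squeeze=20)

```text
t: 2.3
tool_pos: [0.4772, 0.1094, 0.092]
tool_rot: [2.537, 1.851, -0.0]
contact_force: [0.1, 0.6, -0.3]
opening: 0.085
```

```bash
python3 snap.py f wrist top; python3 - <<'E'
from h import *
d=pickle.load(open("f.pkl","rb")); W=d["wrist"]; x0,y0=200,80
print(proj(W,[d["o"]["tool_pos"]]))
for z0 in (.015,.02,.025,.03):
    a,g=fit(W,(.477,.109,-.3),.034,z0,(220,60,420,300)); print(z0,a.round(4),round(g,1))
E
```

```text
2.4 [0.4788 0.1092 0.0935] [2.5361 1.8492 0.0038] [ 7.300e-02 -1.460e-01  2.045e+00 -1.000e-03  1.240e+00  3.840e-01] [-0.4   0.14  0.69]
[[319.2203175  246.53412703]]
0.015 [ 0.4769  0.1035 -0.3184] 139.8
0.02 [ 0.4775  0.1052 -0.3093] 81.3
0.025 [ 0.478   0.1066 -0.3029] 101.5
0.03 [ 0.4785  0.1083 -0.3082] 197.0
```

View pics/f_wrist.png

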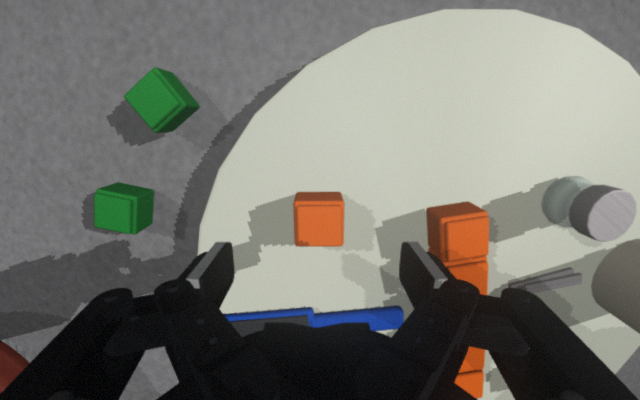

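```bash
python3 - <<'E'
from h import *
from station import ctrl
o=ctrl.get_obs(); print(move(o,(.4777,.1065,.045),-.31),move(o,(.4777,.1065,.03),-.31))
E
```

```text
(array([-0.29, -0.04,  4.85]), array([ 0.04, -0.  , -0.01])) (array([-0.29, -0.05,  6.35]), array([ 0.04, -0.  , -0.01]))
```

apply_moves(rows=[[-0.3,0,3,0,0,0],[-0.3,0,6,0,0,0],[-0.3,0,6.3,0,0,0],[-0.3,0,6.3,0,0,0]])

```text
t: 2.8
tool_pos: [0.4788, 0.1064, 0.0313]
tool_rot: [2.536, 1.849, 0.004]
contact_force: [-0.0, 1.3, -0.0]
opening: 0.0855
```

apply_moves(rows=[[0,0,0.3,0,0,0],[0,0,0.5,0,0,0],[0,0,0.7,0,0,0],[0,0,0.7,0,0,0]])

```text
t: 3.2
tool_pos: [0.479, 0.1064, 0.0246]
tool_rot: [2.536, 1.849, 0.005]
contact_force: [0.8, 0.8, 0.0]
opening: 0.0851
```

```bash
python3 snap.py g wrist
```

```text
3.25 [0.4789 0.1064 0.0246] [2.5358 1.8491 0.0049] [ 6.700e-02 -4.200e-02  2.079e+00 -1.000e-03  1.100e+00  3.790e-01] [0.01 0.   0.83]
```

View pics/g_wrist.png

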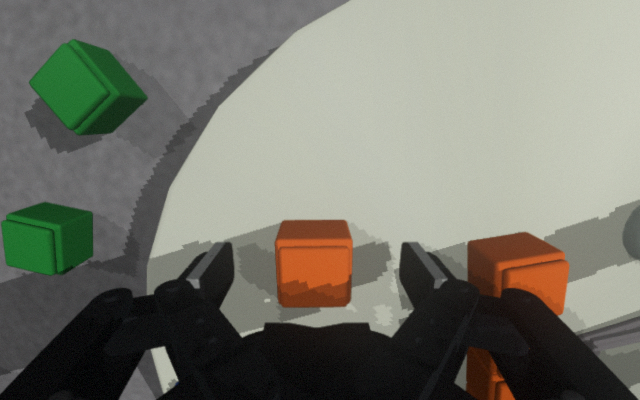

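```bash
python3 - <<'E'
from h import *
d=pickle.load(open("g.pkl","rb")); W=d["wrist"]; o=d["o"]
R0=Rn.from_rotvec(o["tool_rot"]).as_matrix()
for z0 in (.015,.018,.021,.024,.027,.03):
    a,g=fit(W,(.4777,.1065,-.31),.034,z0,(245,200,385,318)); print(z0,a.round(4),round(g,1),(R0.T@(np.r_[a[:2],o["tool_pos"][2]]-o["tool_pos"])*1000).round(1))
E
```

```text
0.015 [ 0.4751  0.1015 -0.3224] 904.3 [-5.9 -2.2 -0. ]
0.018 [ 0.4772  0.1025 -0.3148] 651.0 [-4.3 -0.5 -0. ]
0.021 [ 0.4766  0.1038 -0.3066] 384.8 [-3.1 -1.4 -0. ]
0.024 [ 0.4774  0.1052 -0.2967] 203.8 [-1.6 -1.1 -0. ]
0.027 [ 0.4776  0.1065 -0.308 ] 227.2 [-0.3 -1.3 -0. ]
0.03 [ 0.4779  0.1075 -0.3173] 431.7 [ 0.8 -1.3 -0. ]
```

apply_moves(rows=[[-0.1,-0.12,-0.3,0,0,0],[-0.1,-0.12,-0.3,0,0,0],[-0.1,-0.12,-0.3,0,0,0],[-0.1,-0.12,-0.3,0,0,0],[-0.1,-0.12,-0.3,0,0,0],[-0.1,-0.12,-0.3,0,0,0],[-0.1,-0.12,-0.3,0,0,0],[-0.1,-0.12,-0.3,0,0,0]], grip=1, squeeze=20)

```text
t: 4.05
tool_pos: [0.4781, 0.1061, 0.0293]
tool_rot: [2.536, 1.849, 0.006]
contact_force: [-3.6, 0.7, 8.8]
opening: 0.0343
```

```bash
python3 snap.py g2 wrist
```

```text
4.1 [0.4781 0.1062 0.0293] [2.536  1.8492 0.0059] [ 6.700e-02 -5.200e-02  2.080e+00 -1.000e-03  1.109e+00  3.780e-01] [-3.28  0.39 10.19]
```

View pics/g2_wrist.png

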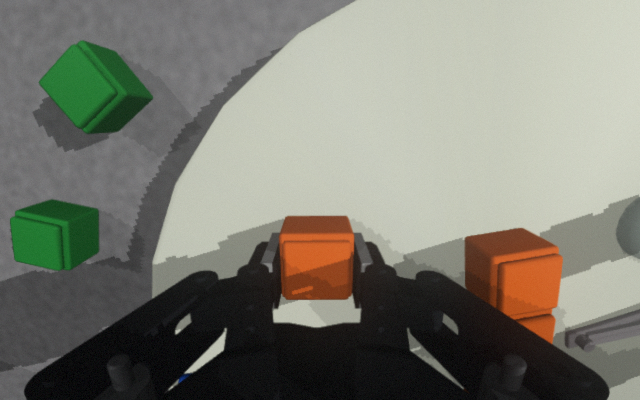

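```bash
python3 - <<'E'
from h import *
from station import ctrl
o=ctrl.get_obs(); s=(.5623,-.0035,-.154); z=o["tool_pos"][2]
for p in((-.1,.116),(-.05,.116),(0,.116)): print(s2w(*p,s),move(o,(*s2w(*p,s),z),-.154))
print("jar in strip",w2s(*at(pickle.load(open("d.pkl","rb"))["wrist"],[(462,218)],.0255+.042)[0][:2],s))
E
```

```text
(np.float64(0.4812769315610517), np.float64(0.12646638942718036)) (array([ 2.03, -0.32,  0.  ]), array([ 0.05, -0.01, -1.8 ]))
(np.float64(0.5306852024031555), np.float64(0.11879678889043063)) (array([2.81, 4.62, 0.02]), array([ 0.05, -0.01, -1.8 ]))
(np.float64(0.5800934732452594), np.float64(0.1111271883536809)) (array([3.59, 9.56, 0.05]), array([ 0.05, -0.01, -1.8 ]))
jar in strip (np.float64(0.09280487541425465), np.float64(0.07909133052365235))
```

apply_moves(rows=[[0.7,-0.1,0,0,0,-0.6],[1.4,-0.2,0,0,0,-1.2],[2.0,-0.3,0,0,0,-1.8],[2.2,0.7,0,0,0,-1.8],[2.4,1.9,0.01,0,0,-1.8],[2.6,3.2,0.01,0,0,-1.8],[2.8,4.6,0.02,0,0,-1.8],[3.0,6,0.02,0,0,-1.8],[3.2,7.4,0.03,0,0,-1.8],[3.4,8.6,0.04,0,0,-1.8],[3.6,9.5,0.04,0,0,-1.8],[3.6,9.5,0.04,0,0,-1.8]])

```text
t: 5.3
tool_pos: [0.5814, 0.111, 0.0295]
tool_rot: [2.382, 2.041, 0.008]
contact_force: [-0.5, 0.4, -0.6]
opening: 0.0339
```

```bash
python3 snap.py k wrist top scene; python3 - <<'E'
from h import *
d=pickle.load(open("k.pkl","rb")); 
I=np.hstack([cv2.resize(d["wrist"]["color"][180:330,220:420],(400,300),interpolation=cv2.INTER_CUBIC),cv2.resize(d["scene"]["color"][180:300,240:400],(400,300),interpolation=cv2.INTER_CUBIC)])
cv2.imwrite("pics/k.png",np.vstack([I,cv2.resize(d["wrist"]["color"],(480,300)) if 0 else np.hstack([cv2.resize(d["wrist"]["color"],(400,250)),cv2.resize(d["top"]["color"][80:260,200:420],(400,250))])]))
E
```

```text
5.45 [0.58   0.1113 0.0294] [2.3822 2.0417 0.0069] [ 6.400e-02  1.770e-01  1.839e+00 -1.000e-03  1.120e+00  2.180e-01] [ 1.31 -0.53  0.19]
```

View pics/k.png

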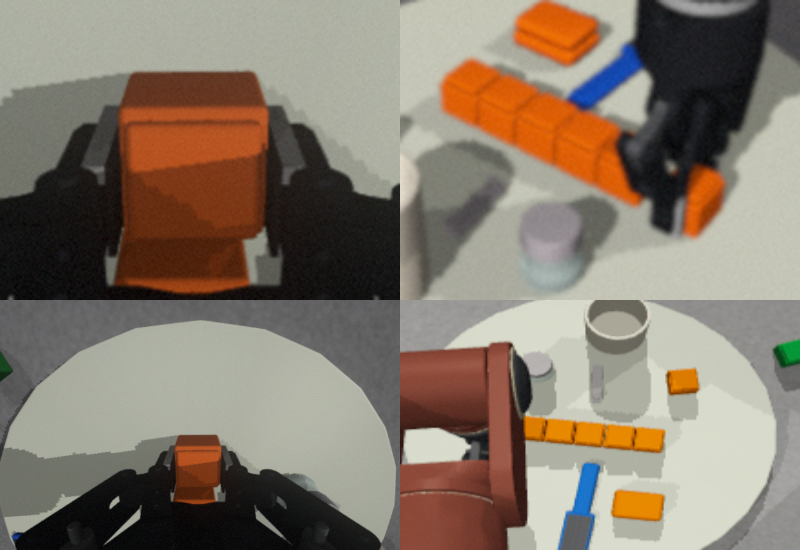

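```bash
python3 - <<'E'
from h import *
d=pickle.load(open("k.pkl","rb")); W=d["wrist"]; o=d["o"]
x0,y0,x1,y1=265,205,369,335;k=6
def draw(s,pod,name):
    I=cv2.resize(W["color"][y0:y1,x0:x1],None,fx=k,fy=k,interpolation=cv2.INTER_CUBIC)
    for p,c in((pts(*s,.0253,.17),(255,255,0)),(pts(*pod,.0253),(0,255,0))):
        u=np.round((proj(W,p)-[x0,y0]+.5)*k).astype(int)
        for q in(u[:4],u[4:8],u[8:]): cv2.polylines(I,[q[[0,1,3,2]]],True,c,1)
    cv2.imwrite(name,I[-600:])
s=(.5623,-.0035,-.154)
p=o["tool_pos"]; 
draw(s,(p[0],p[1],-.154),"pics/k2.png")
E
```

```text
(no output)
```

View pics/k2.png

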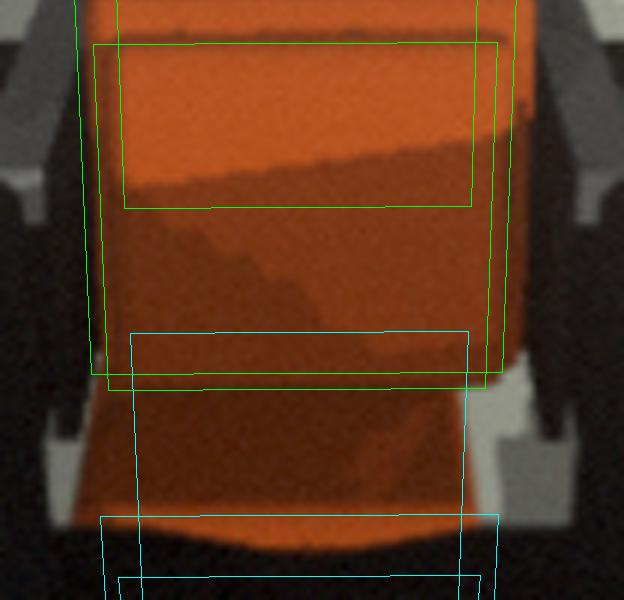

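```bash
python3 - <<'E'
from h import *
for n,roi in(("g2",(265,208,372,304)),("k",(265,208,372,298))):
    d=pickle.load(open(n+".pkl","rb")); W=d["wrist"]; o=d["o"]; p=o["tool_pos"];yaw={"g2":-.31,"k":-.154}[n]
    m=omask(W)[roi[1]:roi[3],roi[0]:roi[2]]
    for r in (218,225,232,240,250,260,270): 
        c=np.where(m[r-roi[1]])[0]; print(n,r,c.min()+roi[0],c.max()+roi[0],end=" | ")
    print()
    for z0 in(.023,.026,.029,.032):
        a,g=fit(W,(p[0],p[1],yaw),.034,z0,roi); print(n,z0,a.round(4),round(g,1),p.round(4))
E
```

```text
g2 218 285 347 | g2 225 283 350 | g2 232 280 352 | g2 240 279 354 | g2 250 279 354 | g2 260 279 353 | g2 270 279 353 | 
g2 0.023 [ 0.4776  0.1049 -0.3107] 322.9 [0.4781 0.1062 0.0293]
g2 0.026 [ 0.4782  0.1066 -0.3138] 299.8 [0.4781 0.1062 0.0293]
g2 0.029 [ 0.4784  0.107  -0.3093] 370.9 [0.4781 0.1062 0.0293]
g2 0.032 [ 0.4786  0.1077 -0.3104] 438.6 [0.4781 0.1062 0.0293]
k 218 285 347 | k 225 283 350 | k 232 280 352 | k 240 279 354 | k 250 279 354 | k 260 279 353 | k 270 280 353 | 
k 0.023 [ 0.5808  0.1097 -0.1594] 356.3 [0.58   0.1113 0.0294]
k 0.026 [ 0.581   0.1107 -0.1662] 238.9 [0.58   0.1113 0.0294]
k 0.029 [ 0.5812  0.1115 -0.1572] 141.7 [0.58   0.1113 0.0294]
k 0.032 [ 0.5814  0.1125 -0.1566] 143.8 [0.58   0.1113 0.0294]
```

apply_moves(rows=[[0,-0.14,0.05,0,0,0],[0,-0.28,0.1,0,0,0],[0,-0.28,0.1,0,0,0],[0,-0.28,0.1,0,0,0]])

```text
t: 5.85
tool_pos: [0.5781, 0.1117, 0.0294]
tool_rot: [2.381, 2.041, 0.01]
contact_force: [3.2, -0.5, 5.1]
opening: 0.0338
```

```bash
python3 snap.py l wrist scene; python3 - <<'E'
from h import *
d=pickle.load(open("l.pkl","rb")); W=d["wrist"]; o=d["o"]
for n,b in(("wrist",(265,235,369,335)),("scene",(300,200,404,300))): cv2.imwrite(f"pics/l_{n}2.png",cv2.resize(d[n]["color"][b[1]:b[3],b[0]:b[2]],None,fx=6,fy=6,interpolation=cv2.INTER_CUBIC))
E
```

```text
5.95 [0.5781 0.1118 0.0294] [2.3811 2.0408 0.0094] [ 6.500e-02  1.720e-01  1.845e+00 -1.000e-03  1.117e+00  2.190e-01] [3.71 0.33 6.53]
```

View pics/l_wrist2.png

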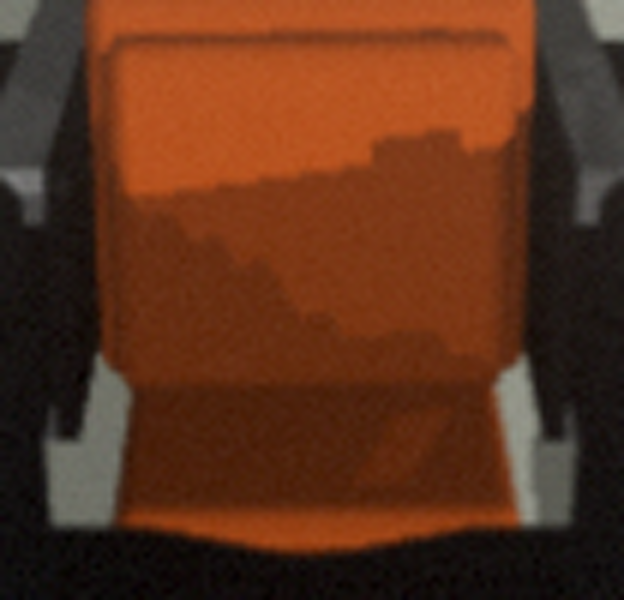

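View pics/l_scene2.png

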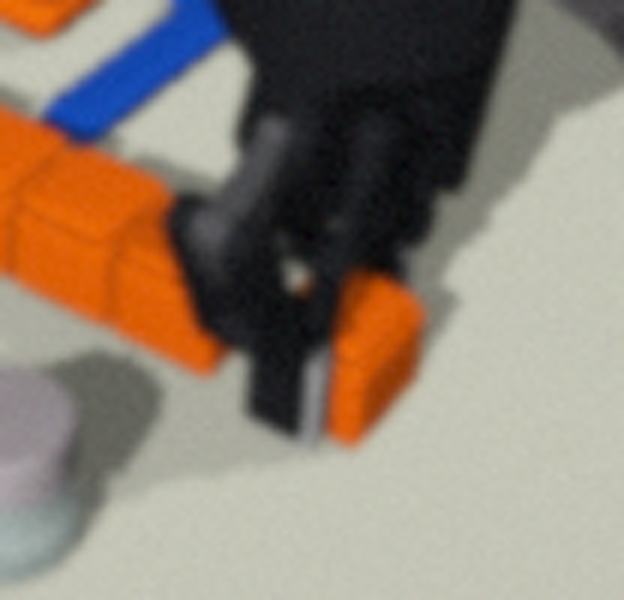

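apply_moves(rows=[[-0.4,0.05,0,0,0,0],[-0.8,0.05,0,0,0,0],[-1.0,0.05,0,0,0,0],[-1.0,0.05,0,0,0,0],[-1.0,0.05,0,0,0,0]])

```text
t: 6.45
tool_pos: [0.5766, 0.1021, 0.0294]
tool_rot: [2.383, 2.041, 0.009]
contact_force: [1.0, 3.1, 4.8]
opening: 0.0335
```

```bash
cat > z.py <<'E'
import sys
from h import *
d=pickle.load(open(sys.argv[1]+".pkl","rb")); v=list(map(int,sys.argv[3:7])); im=d[sys.argv[2]]["color"]
k=min(800/(v[2]-v[0]),600/(v[3]-v[1]),8)
cv2.imwrite(f"pics/{sys.argv[1]}_{sys.argv[2]}_z.png",cv2.resize(im[v[1]:v[3],v[0]:v[2]],None,fx=k,fy=k,interpolation=cv2.INTER_CUBIC)[:600,:800])
E
python3 snap.py m wrist scene; python3 z.py m wrist 265 235 369 335;python3 z.py m scene 300 200 404 300
```

```text
6.55 [0.5766 0.1021 0.0294] [2.3826 2.0414 0.0093] [0.048 0.165 1.852 0.    1.117 0.202] [0.21 3.54 4.56]
```

View pics/m_wrist_z.png

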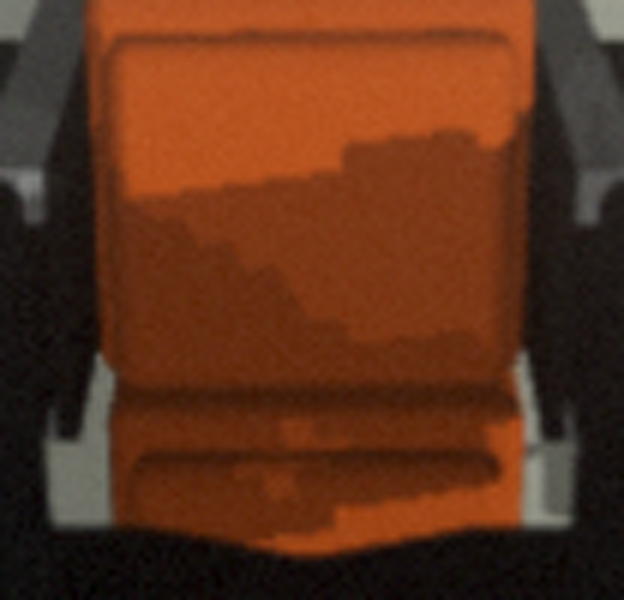

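View pics/m_scene_z.png

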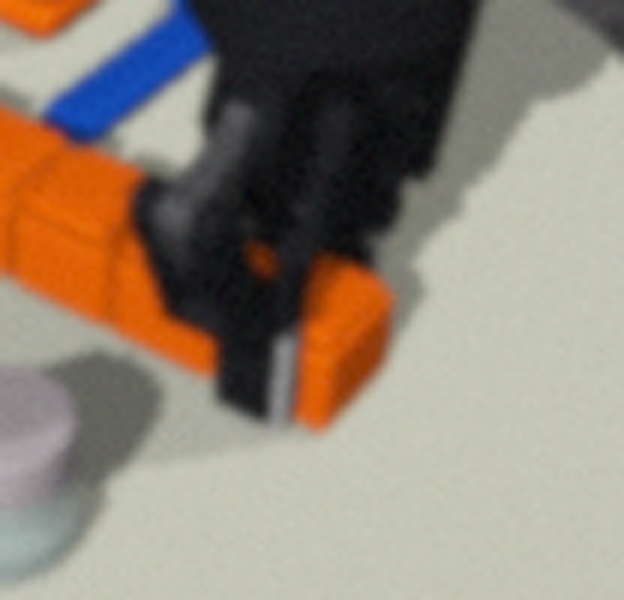

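apply_moves(rows=[[-0.1,0.03,0,0,0,0],[-0.2,0.03,0,0,0,0],[-0.3,0.03,0,0,0,0],[-0.3,0.03,0,0,0,0]])

```text
t: 6.95
tool_pos: [0.5762, 0.0994, 0.0294]
tool_rot: [2.384, 2.042, 0.01]
contact_force: [0.4, 4.8, 4.9]
opening: 0.034
```

apply_moves(rows=[[-0.1,0,0,0,0,0],[-0.2,0,0,0,0,0],[-0.2,0,0,0,0,0]])

```text
t: 7.25
tool_pos: [0.5762, 0.0994, 0.0294]
tool_rot: [2.386, 2.043, 0.016]
contact_force: [3.4, 10.8, 2.8]
opening: 0.0334
```

```bash
python3 snap.py n wrist scene; python3 z.py n wrist 265 235 369 335
```

```text
7.35 [0.5762 0.0994 0.0294] [2.3861 2.0427 0.0155] [0.041 0.162 1.856 0.006 1.116 0.193] [3.82 9.55 2.55]
```

View pics/n_wrist_z.png

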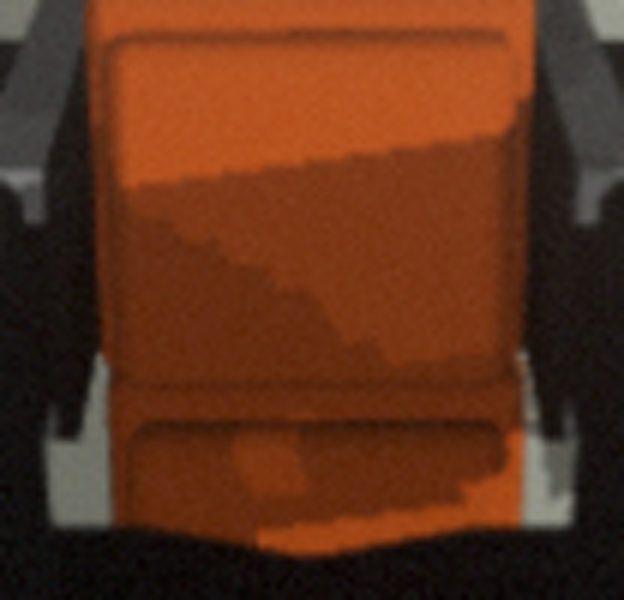

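apply_moves(rows=[[0.05,0,-0.02,0,0,0],[0.05,0,-0.02,0,0,0],[0.05,0,-0.02,0,0,0],[0.05,0,-0.02,0,0,0],[0.05,0,-0.02,0,0,0]], grip=0.35)

```text
t: 7.85
tool_pos: [0.5759, 0.0995, 0.0293]
tool_rot: [2.387, 2.043, 0.014]
contact_force: [0.8, 0.6, 0.5]
opening: 0.0555
```

```bash
python3 snap.py p wrist scene; python3 z.py p wrist 240 215 390 328
```

```text
7.95 [0.5761 0.0997 0.0295] [2.3863 2.0425 0.0149] [0.041 0.162 1.855 0.006 1.116 0.194] [-0.86  0.88 -1.1 ]
```

View pics/p_wrist_z.png

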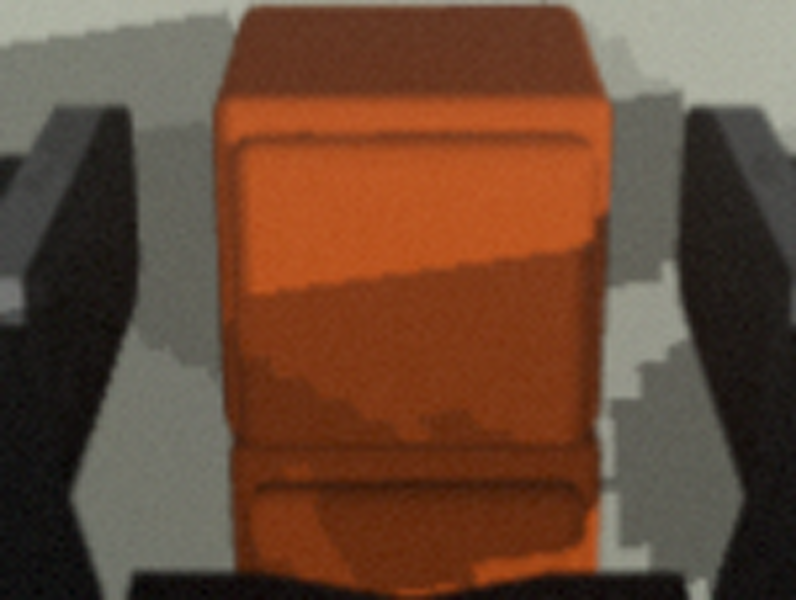

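apply_moves(rows=[[-0.8,0,-0.05,0,0,0],[-1.6,0.0,-0.05,0,0,0],[-1.7,0,-0.05,0,0,0],[-1.7,0,-0.05,0,0,0],[-1.7,0,-0.05,0,0,0]])

```text
t: 8.45
tool_pos: [0.5735, 0.0828, 0.0299]
tool_rot: [2.387, 2.042, 0.015]
contact_force: [0.8, 0.4, -0.0]
opening: 0.0558
```

apply_moves(rows=[[0,0,0,0,0,0],[0,0,0,0,0,0],[0,0,0,0,0,0],[0,0,0,0,0,0],[0,0,0,0,0,0]], grip=1, squeeze=20)

```text
t: 8.95
tool_pos: [0.5741, 0.0828, 0.0302]
tool_rot: [2.386, 2.042, 0.017]
contact_force: [3.8, -0.5, -0.3]
opening: 0.0335
```

```bash
python3 snap.py r wrist; python3 z.py r wrist 240 175 390 328
```

```text
9.0 [0.5741 0.0828 0.0302] [2.3858 2.0418 0.0168] [0.012 0.151 1.867 0.006 1.115 0.164] [ 4.54  0.45 -1.77]
```

View pics/r_wrist_z.png

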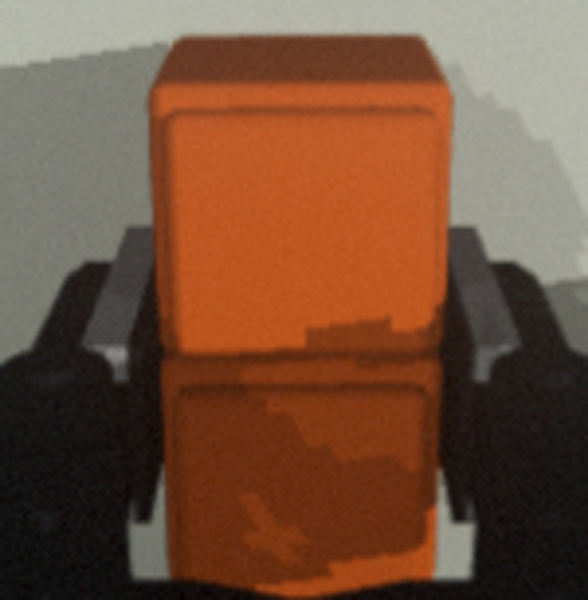

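apply_moves(rows=[[0,0,0,0,0,0],[0,0,0,0,0,0],[0,0,0,0,0,0],[0,0,-1,0,0,0],[0,0,-4,0,0,0],[0,0,-9,0,0,0],[0,0,-12,0,0,0],[0,0,-12,0,0,0]], grip=0.3)

```text
t: 9.8
tool_pos: [0.5769, 0.0822, 0.1579]
tool_rot: [2.38, 2.037, 0.031]
contact_force: [0.3, 0.4, 0.8]
opening: 0.0597
```

```bash
python3 snap.py t wrist scene; python3 - <<'E'
from h import *
d=pickle.load(open("t.pkl","rb")); o=d["o"]; W=d["wrist"]
m=omask(W); 
a,g=fit(W,(.5771,.0985,-.154),.204,.0253,(280,120,380,316)); print(a,g)
print(np.degrees(Rn.from_rotvec(o["tool_rot"]).as_euler("xyz")),Rn.from_rotvec(o["tool_rot"]).as_matrix().round(4))
E
```

```text
9.9 [0.5736 0.0821 0.1517] [2.3847 2.0407 0.0197] [ 1.100e-02 -1.000e-03  1.803e+00  6.000e-03  1.328e+00  1.650e-01] [-0.77  0.07 -0.42]
[ 0.56335102  0.01625939 -0.15541494] 57.40079969242599
[179.40519667  -0.43978226  81.11370576] [[ 0.1545  0.9879  0.0114]
 [ 0.988  -0.1545  0.006 ]
 [ 0.0077  0.0104 -0.9999]]
```

View pics/t_wrist.png

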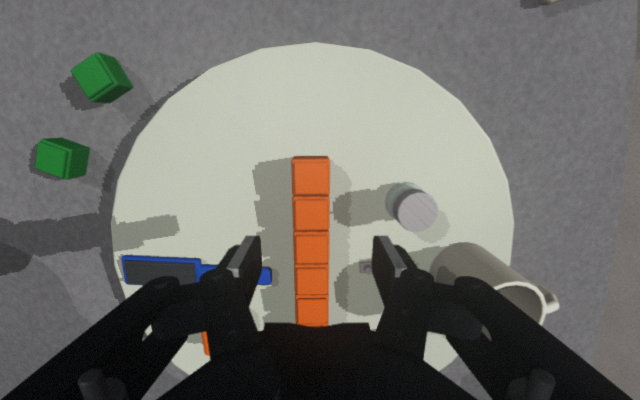

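```bash
python3 - <<'E'
from h import *
from station import ctrl
o=ctrl.get_obs(); print(move(o,(.639,-.111,.15),.068),move(o,(.639,-.111,.10),.068))
T=pickle.load(open("a.pkl","rb"))["top"]
m=at(T,[(319,93)],.12); print(m)
E
```

```text
(array([-18.07,   9.44,   0.13]), array([ 0.13, -0.07, -2.56])) (array([-18.11,   9.39,   5.13]), array([ 0.13, -0.07, -2.56]))
[[ 0.71142553 -0.03091385  0.12      ]]
```

apply_moves(rows=[[-4,2,0,0,0,-0.6],[-8,4.2,0,0,0,-1.2],[-12,6.3,0,0.1,0,-1.8],[-16,8.4,0,0.1,0,-2.5],[-18.1,9.4,1,0.1,-0.1,-2.5],[-18.1,9.4,4,0.1,-0.1,-2.5],[-18.1,9.4,5,0.1,-0.1,-2.5],[-18.1,9.4,5,0.1,-0.1,-2.5],[-18.1,9.4,5,0.1,-0.1,-2.5]])

```text
t: 10.8
tool_pos: [0.6386, -0.1102, 0.1008]
tool_rot: [2.148, 2.29, -0.001]
contact_force: [0.0, -0.5, 0.1]
opening: 0.0599
```

```bash
python3 snap.py u wrist; python3 - <<'E'
from h import *
d=pickle.load(open("u.pkl","rb")); W=d["wrist"];o=d["o"]; R0=Rn.from_rotvec(o["tool_rot"]).as_matrix()
for z0 in (.022,.0253,.028):
    a,g=fit(W,(.639,-.109,.07),.034,z0,(250,150,390,312)); print(z0,a.round(4),round(g,1),(R0.T@(np.r_[a[:2],o["tool_pos"][2]]-o["tool_pos"])*1000).round(1))
E
```

```text
10.85 [ 0.6393 -0.1104  0.102 ] [2.1466e+00 2.2884e+00 4.0000e-04] [-0.285  0.213  1.661 -0.002  1.264 -0.348] [0.46 0.01 0.09]
0.022 [ 0.6396 -0.1106  0.0898] 86.7 [-0.3  0.2  0. ]
0.0253 [ 0.6398 -0.1096  0.0922] 101.4 [ 0.8  0.5 -0. ]
0.028 [ 0.6398 -0.1091  0.0831] 127.5 [ 1.2  0.5 -0. ]
```

View pics/u_wrist.png

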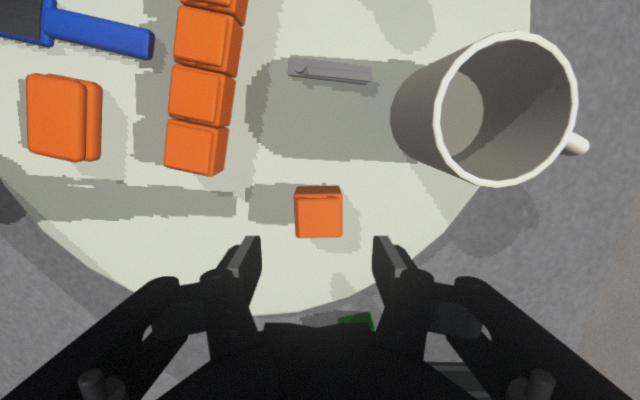

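apply_moves(rows=[[0,0,3,0,0,-0.25],[0.05,0.05,6,0,0,-0.25],[0.05,0.05,7.1,0,0,-0.25],[0.05,0.05,7.1,0,0,-0.25],[0.05,0.05,7.1,0,0,-0.25]])

```text
t: 11.35
tool_pos: [0.6411, -0.1101, 0.0327]
tool_rot: [2.12, 2.311, 0.002]
contact_force: [0.7, -0.5, 1.3]
opening: 0.0597
```

```bash
python3 snap.py v wrist; python3 - <<'E'
from h import *
d=pickle.load(open("v.pkl","rb")); W=d["wrist"];o=d["o"]; R0=Rn.from_rotvec(o["tool_rot"]).as_matrix()
for z0 in (.022,.0253,.028):
    a,g=fit(W,(.639,-.109,.07),.034,z0,(262,150,372,315)); print(z0,a.round(4),round(g,1),(R0.T@(np.r_[a[:2],o["tool_pos"][2]]-o["tool_pos"])*1000).round(1))
E
```

```text
11.4 [ 0.6415 -0.1103  0.0333] [2.1191 2.3098 0.0026] [-0.284  0.297  1.688 -0.002  1.15  -0.369] [0.49 0.2  0.39]
0.022 [ 0.6396 -0.1123  0.0705] 209.7 [-1.8 -2.1 -0. ]
0.0253 [ 0.6395 -0.1104  0.084 ] 138.9 [ 0. -2. -0.]
0.028 [ 0.6395 -0.1096  0.0874] 242.8 [ 0.8 -1.9 -0. ]
```

View pics/v_wrist.png

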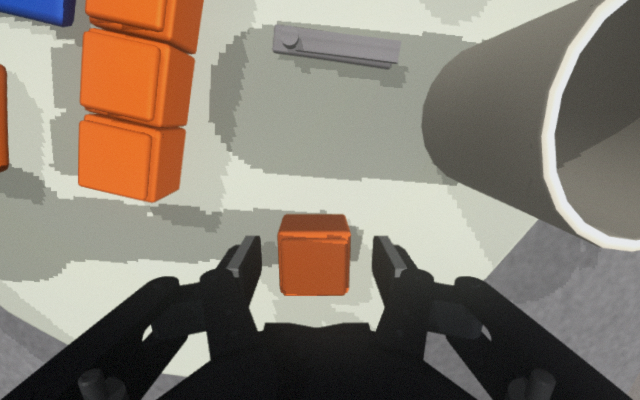

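apply_moves(rows=[[0,-0.2,0.15,0,0,0],[0,-0.2,0.33,0,0,0],[0,-0.2,0.33,0,0,0]])

```text
t: 11.7
tool_pos: [0.6398, -0.1106, 0.0306]
tool_rot: [2.119, 2.309, 0.003]
contact_force: [0.3, -0.9, 0.2]
opening: 0.06
```

apply_moves(rows=[[0,0,0,0,0,0],[0,0,0,0,0,0],[0,0,0,0,0,0],[0,0,0,0,0,0],[0,0,0,0,0,0]], grip=1, squeeze=20)

```text
t: 12.2
tool_pos: [0.6401, -0.1107, 0.0309]
tool_rot: [2.118, 2.309, 0.004]
contact_force: [0.5, -0.6, 2.5]
opening: 0.0339
```

```bash
python3 snap.py w wrist; python3 - <<'E'
from h import *
o=pickle.load(open("w.pkl","rb"))["o"]; s=(.5611,-.0012,-.1545); z=o["tool_pos"][2]
p=w2s(*o["tool_pos"][:2],s); print(p)
for q in((p[0],-.117),(.047,-.117),(0,-.117)): print(q,move(o,(*s2w(*q,s),z),-.1545))
E
```

```text
12.25 [ 0.6401 -0.1107  0.0309] [2.1183 2.3087 0.0037] [-0.285  0.297  1.693 -0.002  1.144 -0.37 ] [-0.5  -0.74  2.08]
(np.float64(0.0948868380171401), np.float64(-0.09603116222440014))
(np.float64(0.0948868380171401), -0.117) (array([-2.04, -0.5 ,  0.01]), array([0.09, 0.04, 2.76]))
(0.047, -0.117) (array([-0.9 , -5.15, -0.03]), array([0.09, 0.04, 2.76]))
(0, -0.117) (array([ 0.22, -9.71, -0.07]), array([0.09, 0.04, 2.76]))
```

View pics/w_wrist.png

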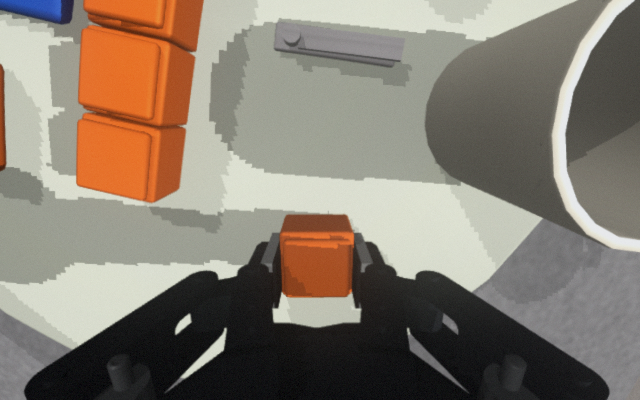

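apply_moves(rows=[[-0.7,-0.2,0.02,0,0,0.9],[-1.4,-0.4,0.03,0,0,1.8],[-2.0,-0.5,0.03,0,0,2.75],[-1.8,-1.5,0.02,0,0,2.75],[-1.5,-2.8,0.02,0,0,2.75],[-1.2,-4,0.01,0,0,2.75],[-0.9,-5.2,0,0,0,2.75],[-0.5,-6.5,0,0,0,2.75],[-0.2,-7.8,-0.01,0,0,2.75],[0.1,-9,-0.02,0,0,2.75],[0.2,-9.7,-0.03,0,0,2.75],[0.2,-9.7,-0.03,0,0,2.75],[0.2,-9.7,-0.03,0,0,2.75]])

```text
t: 13.55
tool_pos: [0.542, -0.1167, 0.0309]
tool_rot: [2.381, 2.041, 0.002]
contact_force: [-5.0, 1.0, 8.8]
opening: 0.0337
```

```bash
python3 snap.py x wrist scene; python3 z.py x wrist 240 130 410 300; python3 - <<'E'
from h import *
d=pickle.load(open("x.pkl","rb")); W=d["wrist"];o=d["o"]; R0=Rn.from_rotvec(o["tool_rot"]).as_matrix()
print(w2s(*o["tool_pos"][:2],(.5611,-.0012,-.1545)))
E
```

```text
13.65 [ 0.5421 -0.1168  0.0309] [2.3810e+00 2.0415e+00 1.8000e-03] [-0.346  0.096  1.926 -0.002  1.115 -0.192] [-5.71  1.28  8.44]
(np.float64(-0.0010385974367376517), np.float64(-0.11711036898470782))
```

View pics/x_wrist_z.png

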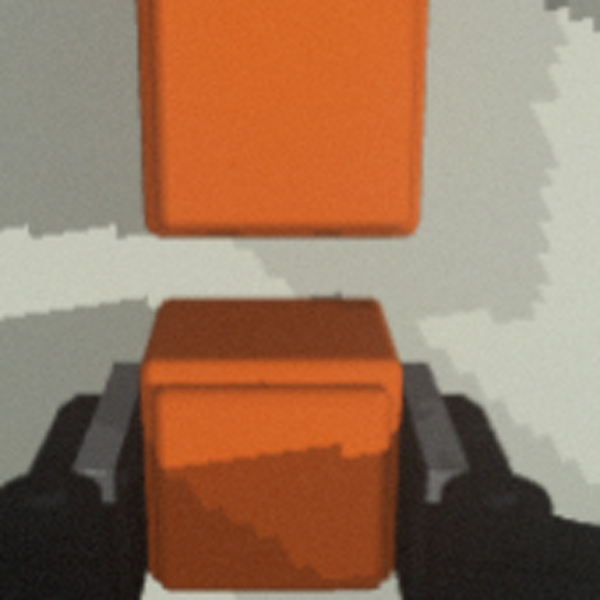

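apply_moves(rows=[[0.2,0.13,0,0,0,0],[0.6,0.13,0,0,0,0],[1.0,0.13,0,0,0,0],[1.1,0.13,0,0,0,0],[1.1,0.13,0,0,0,0]])

```text
t: 14.15
tool_pos: [0.5451, -0.1058, 0.0309]
tool_rot: [2.381, 2.042, 0.002]
contact_force: [-0.0, -0.7, 2.5]
opening: 0.034
```

```bash
python3 snap.py y wrist scene; python3 z.py y wrist 240 130 410 300
```

```text
14.25 [ 0.5452 -0.1058  0.0309] [2.381  2.0418 0.0026] [-3.250e-01  9.800e-02  1.924e+00 -1.000e-03  1.115e+00 -1.720e-01] [ 0.88 -0.24  3.56]
```

View pics/y_wrist_z.png

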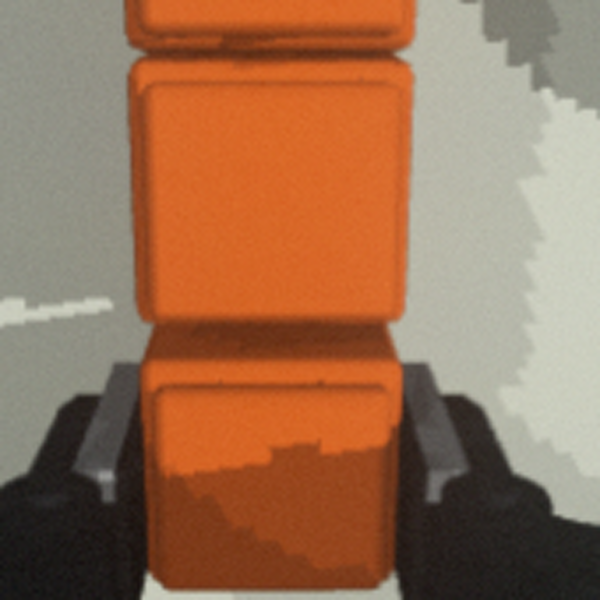

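apply_moves(rows=[[0.1,0,0,0,0,0],[0.2,0,0,0,0,0],[0.3,0,0,0,0,0],[0.4,0,0,0,0,0],[0.4,0,0,0,0,0]])

```text
t: 14.75
tool_pos: [0.5458, -0.1018, 0.0309]
tool_rot: [2.381, 2.042, 0.003]
contact_force: [-0.5, -1.3, 3.7]
opening: 0.0336
```

apply_moves(rows=[[0.1,0,0,0,0,0],[0.15,0,0,0,0,0],[0.15,0,0,0,0,0]])

```text
t: 15.05
tool_pos: [0.5458, -0.1017, 0.0309]
tool_rot: [2.379, 2.041, -0.001]
contact_force: [-1.7, -7.3, 2.4]
opening: 0.0337
```

```bash
python3 snap.py A wrist scene; python3 z.py A wrist 240 130 410 300
```

```text
15.15 [ 0.5458 -0.1017  0.0309] [ 2.3796e+00  2.0407e+00 -9.0000e-04] [-0.316  0.098  1.924 -0.004  1.114 -0.161] [-1.31 -7.94  2.52]
```

View pics/A_wrist_z.png

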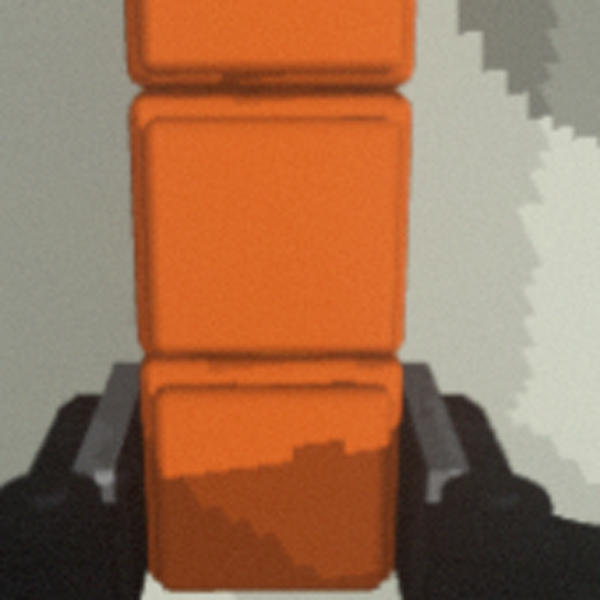

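apply_moves(rows=[[-0.05,0,0,0,0,0],[-0.05,0,0,0,0,0],[-0.05,0,-0.02,0,0,0],[-0.05,0,-0.05,0,0,0],[0.8,0,-0.07,0,0,0],[1.65,0,-0.07,0,0,0],[1.65,0,-0.07,0,0,0],[1.65,0,-0.07,0,0,0]], grip=0.35)

```text
t: 15.95
tool_pos: [0.5483, -0.0849, 0.0315]
tool_rot: [2.379, 2.042, -0.001]
contact_force: [0.7, 0.5, 0.2]
opening: 0.0556
```

apply_moves(rows=[[0,0,0,0,0,0],[0,0,0,0,0,0],[0,0,0,0,0,0],[0,0,0,0,0,0],[0,0,0,0,0,0]], grip=1, squeeze=20)

```text
t: 16.45
tool_pos: [0.5483, -0.0849, 0.0316]
tool_rot: [2.379, 2.042, -0.001]
contact_force: [-0.3, 1.5, 2.2]
opening: 0.0338
```

```bash
python3 snap.py B wrist scene; python3 z.py B wrist 240 150 410 328
```

```text
16.55 [ 0.5483 -0.0849  0.0316] [ 2.3788e+00  2.0420e+00 -9.0000e-04] [-0.286  0.096  1.924 -0.005  1.116 -0.132] [-1.17  1.4   1.86]
```

View pics/B_wrist_z.png

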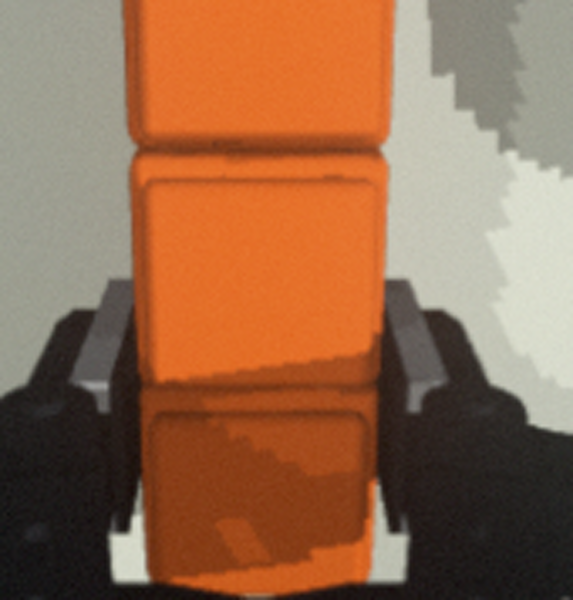

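apply_moves(rows=[[0,0,0,0,0,0],[0,0,0,0,0,0],[0,0,0,0,0,0],[0,0,-1,0,0,0],[0,0,-4,0,0,0],[0,0,-8,0,0,0],[0,0,-12,0,0,0],[-2,0,-16,0,0,0],[-6,-2,-18,0,0,0],[-10,-5,-18,0,0,0],[-14,-8,-18,0,0,0],[-18,-11,-18,0,0,0],[-20,-13,-18,0,0,0],[-20,-13,-18,0,0,0],[-20,-13,-18,0,0,0]], grip=0.3)

```text
t: 18.05
tool_pos: [0.3887, -0.2622, 0.2127]
tool_rot: [2.379, 2.039, 0.0]
contact_force: [0.2, 0.5, -0.2]
opening: 0.06
```

```bash
python3 snap.py C wrist scene top; python3 z.py C scene 235 180 385 290;python3 z.py C top 200 70 410 285; python3 - <<'E'
from h import *
d=pickle.load(open("C.pkl","rb")); d0=pickle.load(open("a.pkl","rb"))
T=d["top"]
r=(240,150,370,205)
print(fit(T,(.56,.002,-.154),.238,.0253,r))
for c in cv2.findContours(omask(T).astype(np.uint8),0,1)[0]:
    if cv2.contourArea(c)>300: print(cv2.minAreaRect(c))
a=d0["top"]["color"][110:150,262:290].astype(int);b=T["color"][110:150,262:290].astype(int); print("jar diff",abs(a-b).mean(),abs(a-b).max())
E
```

```text
18.2 [ 0.3895 -0.2613  0.2123] [ 2.3770e+00  2.0436e+00 -5.0000e-04] [-7.490e-01 -3.290e-01  1.989e+00 -1.000e-03  1.474e+00 -5.980e-01] [-0.12  0.58 -0.4 ]
(array([ 0.5603924 ,  0.00291532, -0.15589825]), np.float64(53.64898116109188))
((537.5, 311.5), (175.0, 203.0), 90.0)
((330.3692626953125, 227.5461883544922), (27.659744262695312, 19.845556259155273), 7.125016689300537)
((303.8634948730469, 176.1527862548828), (114.6229476928711, 17.306358337402344), 7.275004863739014)
((567.0619506835938, 174.10491943359375), (59.79460144042969, 133.63406372070312), 82.64761352539062)
jar diff 5.244642857142857 8
```

View pics/C_scene_z.png

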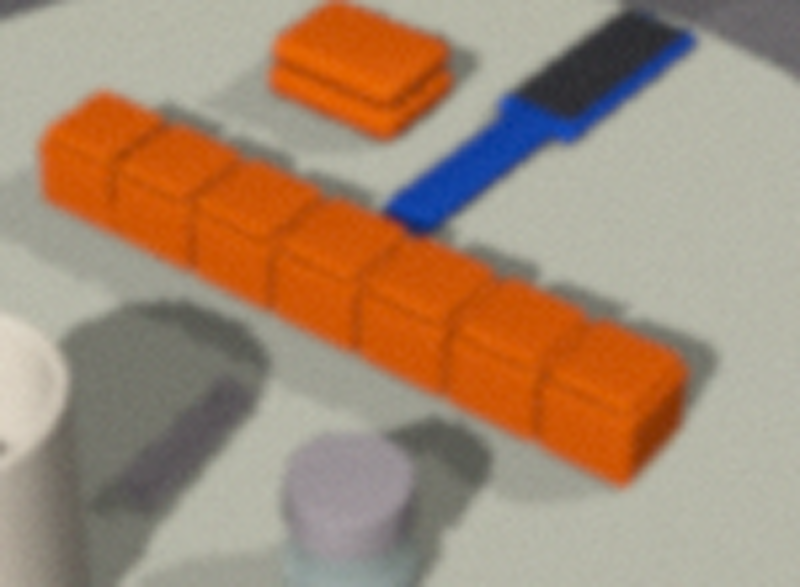

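View pics/C_top_z.png

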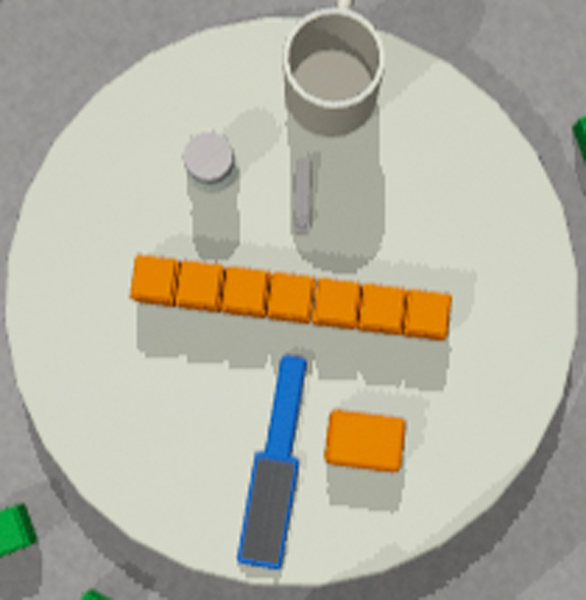

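```bash
python3 - <<'E'
from station import ctrl
print(ctrl.finish_job())
E
```

```text
the job is handed in; nothing more can be done
None
```

The job is handed in. I slid both loose boxes along the turntable to the two ends of the strip, one at +y and one at -y. I pressed each against its end face with about 8–10 N, squared it by gripping across the joint at 20 N, then let go. The arm was clear of everything at about 18 s.

**Row:** In the last top and scene pictures all seven boxes stand upright in one straight row with no visible gaps. A 238 mm row model fits the top picture, with a yaw of -0.156 rad against about -0.154 for the strip alone.

**Jar:** The top picture before and after shows no movement. The small brightness difference there is 8 levels at most, which I take to be lighting.

**What did not fully agree:**
- **Camera positions:** The three cameras' positions for the strip differed by up to about 6 mm. I therefore used the close-up wrist view for each placement, correcting sideways offsets of about 1–3 mm.
- **Turntable height:** The cameras also disagreed on the turntable's height (about 0.021 to 0.033 m). I settled on about 0.025 m from close-up wrist-camera fits.
- **First box while sliding:** The downward force read about zero at the end of its first slide, so it may have been barely touching. I pressed it down again and felt contact before closing it up.

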